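Put the oyster bar's condiments back in their own places

TASK

The condiments on this oyster counter have changed places: put the pepper mill in the middle of the round cork coaster, the salt shaker in the middle of the square white tile, and the vinegar bottle in the marble cooler, lowered to its floor and not dropped. Every one of these places is taken at the start, and the small wooden board is free for parking something on the way. Leave all three standing upright and released, tip nothing over, and leave the drinking glass, sauce dish and oyster knife where they are.

Things in the scene. Friction and masses are not known exactly. Their poses are not given: they have to be found in the camera images.
- mill: Turned dark-wood pepper mill, 179 mm tall, loose, about 0.28 kg. Starts upright in the marble cooler, snug (3 mm play all round), and can only be drawn straight up. From its foot: base 54 mm diameter up to 70 mm, waist 38 mm diameter between 92 and 108 mm, a straight round head 44 mm diameter from 116 to 160 mm (the place to grip), a small steel bead on top. Origin: centre of its underside; z up along its axis.
- bottle: Slim green glass vinegar bottle with a paper label and a cork, 166 mm tall, loose, about 0.26 kg. Starts upright on the square tile. Body 42 mm diameter up to 85 mm above its foot, then a shoulder, then a straight neck 24 mm diameter from 108 to 152 mm (27 mm at a thin painted collar at 148 to 152 mm, look only), cork 18 mm diameter above. Grip it by the neck. Origin: centre of its underside; z up.
- shaker: Round steel salt shaker with a domed perforated top, 85 mm tall, loose, about 0.16 kg. Starts upright on the round cork coaster. 44 mm diameter up to 60 mm, 45 mm diameter lid from 60 to 74 mm, then the dome. Origin: centre of its underside; z up.
- cooler: White marble bottle cooler, a fixed upright sleeve 90 mm outside diameter and 100 mm tall, with a round well 60 mm in diameter, open at the top, its flat floor 10 mm above the counter (90 mm deep). Place of the vinegar bottle. Origin: centre of its underside (on the counter, on the well's axis); z up.
- cork_coaster: Round cork coaster, 100 mm diameter, 10 mm thick, flat, fixed to the counter. Place of the pepper mill. Origin: centre of its underside; z up.
- tile: Square white ceramic tile, 100 by 100 mm, 10 mm thick, flat, fixed to the counter. Place of the salt shaker. Origin: centre of its underside; z up, x and y along its sides.
- board: Small oblong light-wood board, 130 mm (its x) by 100 mm (its y), 14 mm thick, flat, fixed to the counter, empty at the start: free for parking. Origin: centre of its underside; z up.
- tumbler: Clear drinking glass, about 68 mm rim diameter, 95 mm tall, standing loose on the counter. Leave alone. Origin: centre of its underside; z up.
- ramekin: Small white ceramic sauce dish, 68 mm rim diameter, 38 mm tall, standing loose on the counter. Leave alone. Origin: centre of its underside; z up.
- knife: Oyster knife lying loose on the counter, about 175 mm long and 22 mm thick, dark wooden handle to its -x, steel blade to its +x. Leave alone. Origin: under its middle, at counter height; x along the knife.
Things that resemble listed ones, but are neither listed nor needed, are in the scene too. Of the things shaped like the bottle, the green one is meant.

How it is judged:
By the outcome, as a careful person would: the job done as asked, in the order asked, and still so for the second after the job is handed in, with the robot touching nothing.
It also fails if it takes over 115 s, if anything falls off the work surface, if the arm or the gripper's body presses on something with over 40 N, if the wrist force passes 120 N, or if a joint passes its speed limit or range.

ROBOT

A 6-joint arm with a two-finger parallel gripper is mounted at the origin on the work surface. World frame = base frame: x ahead of the robot, y to its left, z up, the work surface at z = 0. Lengths are in mm, angles in rad, forces in N, time in s.
With the tool pointing down it reaches from about 225 to 725 mm from the base axis. Payload 3.1 kg.
Tool frame: the origin (TCP) lies on the mounting face of the last link; the fingertips stand 173 mm ahead of it and the grasp point (between the pads) lies 155 mm ahead of it; z points along the fingers, y is the line along which they close (so a half turn about z gives the same grasp; the last joint's range is limited). The gripper opens to 85 mm and grips with 20 to 120 N. Pads are 22 mm wide; open, the fingers measure 114 mm over their backs; the gripper's body (76 mm by 85 mm) begins 54 mm behind the grasp point. The pads swing forward as they close: fully open they stand 13 mm farther back than shut.
Start: joints at [1.079, 0.048, 0.099, 1.622, 0, 1.443], TCP at [186.817, 490.63, 404.712] pointing down, gripper open.
Joint ranges: [-2.91, 2.91], [-0.99, 1.94], [-1.21, 1.42], [-2.12, 2.29], [-1.49, 1.47], [-3.14, 3.14]. Speed limits (rad/s): [2.79, 2.79, 3.14, 3.14, 3.14, 3.14].

INTERFACE

Orientations are given as a rotation vector (axis times angle).
In Python, from bench import observe, snapshot, hand_in gives the robot as it stands. The module is installed in compiled form; this text tells all that it offers.
- The arm moves only by the tool carry_out, never from a script. Its argument "moves" is a list of rows, each an object with "slide": the shift along the tool's x, y, z in cm, a list of three; "turn": the turn about the tool's z in rad. In form: [{"slide": [x, y, z], "turn": turn}, ...]. A call has 1 to 20 rows; each row is the pose to reach, as a shift and turn from the pose commanded when the call began, along the tool's axes at that moment; what a row does not reach only later rows make up. A row lasts 1/10 s, in which the tool goes at most 50 mm and 8.59 degrees, less where a joint would pass 70% of its speed; a pose out of reach is approached as far as the arm can. A call with a gripper value outside its range is refused whole. "fingers" is the finger opening in cm, from 0 to 8.54, set as the call begins (left out, the last holds). The fingers move at their own pace and stop on an object; "grip_force" is the grip in N (left out, the last holds). Time passes only in rows, so rows that repeat a pose let the fingers close. It gives the time, the measured TCP pose, the force, the opening and the grip force at its end, in the units of the state.
- observe(): the state, without advancing time (a new reading comes with each control period).
- snapshot(name): name is "side" or "top"; returns a dict with "img" (420x560x3 uint8, red, green, blue), "fov_y" (degrees; the focal length in pixels is half the picture's height over the tangent of half this angle, whatever the lens; pixels are square), "cx", "cy" (the principal point, pixels), "rvec" (rotation vector, rad) and "tvec" (3), from world to camera coordinates, as OpenCV has them. Camera axes: x right, y down, z forward; pixel columns grow to the right and rows downward; lengths in mm; the calibration is good to about 2 mm. A picture is of the moment at which its call begins. There is no depth.
- hand_in(): hands the job in; it is judged then, once.
The state is a dict: "clock": time; "joint_pos": joint angles; "qd": joint speeds; "joint_efforts": joint torques, N m; "position": TCP position; "orientation": TCP orientation; "ft_force": force on the tool from outside, world axes, zero at the start; "torque": the same for the moment, N m; "finger_gap": finger opening in mm; "finger_force": force on a finger pad.
Only numpy, scipy, OpenCV 4.12 (cv2) and the standard library are available. Lean on these libraries where they do the work, as an engineer would, in place of code of your own. Each camera call takes 0.05 s, during which the arm holds its last target. There are 200 camera calls.

## Working session

There is one attempt and no reset: what is moved stays moved. The work goes in short steps, Python scripts to look and compute and a tool call to move; the robot and the scene stay as the last step left them, time stands still between calls to the robot, and variables do not carry over. Pictures are saved under pics/ and viewed, at most 14 in all, crops included, and the job is handed in when it is done.

Besides the shell and the picture viewer there is one more tool, called after ">>>" as a command line: name --argument value ..., lists and objects as JSON in quotes. carry_out: Moves the arm, as the interface text tells. Its arguments: {"type":"object","properties":{"moves":{"type":"array","items":{"type":"object","properties":{"slide":{"type":"array","items":{"type":"number"}},"turn":{"type":"number"}}}},"fingers":{"type":"number"},"grip_force":{"type":"number"}},"required":["moves"]}

```bash
mkdir -p pics
cat > h.py <<'E'
import numpy as np, cv2, json
from bench import observe, snapshot, hand_in
def cam(s):
    f=210/np.tan(np.radians(s["fov_y"])/2); R=cv2.Rodrigues(np.array(s["rvec"],float))[0]
    return f,R,np.array(s["tvec"],float).ravel()
def ray(s,u,v):
    f,R,t=cam(s); d=R.T@np.array([(u-s["cx"])/f,(v-s["cy"])/f,1]); return -R.T@t,d
def onz(s,u,v,z):
    c,d=ray(s,u,v); return c+d*(z-c[2])/d[2]
def proj(s,p):
    f,R,t=cam(s); q=R@np.array(p,float)+t; return f*q[0]/q[2]+s["cx"],f*q[1]/q[2]+s["cy"]
def save(s,n,crop=None,k=1):
    im=s["img"][...,::-1]
    if crop: a,b,c,d=crop; im=im[b:d,a:c]
    cv2.imwrite(f"pics/{n}.png",cv2.resize(im,None,fx=k,fy=k,interpolation=cv2.INTER_CUBIC))
E
python3 - <<'E'
from h import *
for n in("side","top"):
    s=snapshot(n); save(s,n+"0"); f,R,t=cam(s); print(n,s["fov_y"],s["cx"],s["cy"],-R.T@t)
    for k in s:
        if k not in("img",): print(k,s[k])
o=observe(); print(o)
E
```

```text
side 52.563526822613625 284.0108049400795 211.91934525107368 [ 359.21909647 -664.79636687  518.90256818]
fov_y 52.563526822613625
cx 284.0108049400795
cy 211.91934525107368
rvec [ 2.15344526 -0.21564927  0.10869669]
tvec [-480.16596904  108.35063352  773.27435385]
top 53.591075013337765 281.46416178525885 209.10108505189874 [453.91926985  40.70287309 851.81199748]
fov_y 53.591075013337765
cx 281.46416178525885
cy 209.10108505189874
rvec [ 2.245677   -2.19087581  0.06876487]
tvec [  5.04057711 482.73723795 836.79296015]
{'clock': 0.1, 'joint_pos': array([ 1.07919723e+00,  4.86807412e-02,  9.77662285e-02,  1.62197979e+00,
       -3.64324816e-05,  1.44300702e+00]), 'qd': array([-0.00035511, -0.00111139,  0.00442801,  0.00238113,  0.00107089,
       -0.0016551 ]), 'joint_efforts': array([ 2.95247082e-03, -3.39852297e+01,  3.20935571e+01,  1.58826605e-02,
       -7.17699982e-05, -1.44419977e-05]), 'position': array([186.74157233, 490.47572055, 403.63758056]), 'orientation': array([-0.56821496, -3.08916286,  0.00315555]), 'ft_force': array([-0.29122661,  0.10734937,  0.01612113]), 'torque': array([-0.06365657, -0.02197024, -0.03629425]), 'finger_force': 0.0, 'finger_gap': 85.37514514821615}
```

View pics/side0.png

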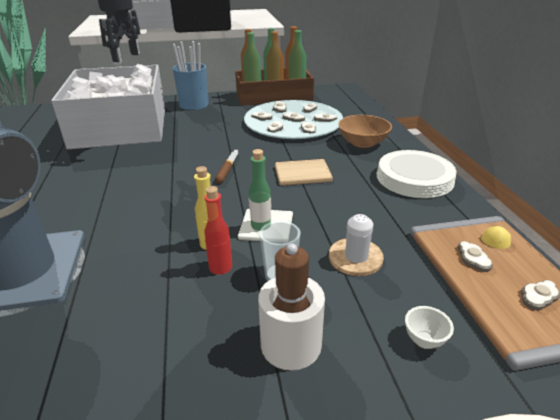

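View pics/top0.png

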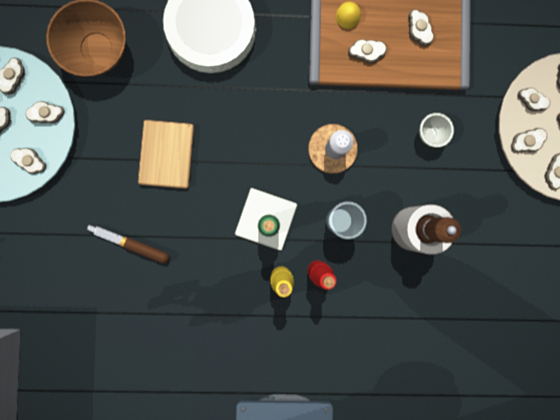

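Top view: green bottle on the tile at (268,225), red (322,275) and yellow (282,285) lookalikes beside it (more green bottles in the rack in the side view); mill in cooler (440,230), shaker (340,142) on coaster (333,148), board (166,155), tumbler (346,220), ramekin (436,130), knife (130,245).

Run:
```python
from h import *
s=snapshot("top"); im=s["img"]; hsv=cv2.cvtColor(im,cv2.COLOR_RGB2HSV); H,S,V=[hsv[...,i].astype(int) for i in range(3)]
def comp(m,box):
    a,b,c,d=box; z=np.zeros(m.shape,np.uint8); z[b:d,a:c]=m[b:d,a:c]*255
    cs,_=cv2.findContours(z,cv2.RETR_EXTERNAL,cv2.CHAIN_APPROX_NONE); return max(cs,key=cv2.contourArea)
def plane(c,z): return np.array([onz(s,u+0.0,v+0.0,z)[:2] for u,v in c.reshape(-1,2)],np.float32)
for n,m,box,z in [("tile",(S<60)&(V>110),(225,180,305,255),10),("board",(S>50)&(V>100),(130,110,205,200),14),("coaster",(S>70)&(V>80),(300,115,365,180),10)]:
    c=comp(m,box); P=plane(c,z)
    if n=="coaster": print(n,cv2.minEnclosingCircle(P),cv2.fitEllipse(P))
    else: print(n,cv2.minAreaRect(P),cv2.contourArea(c))
c=comp((S<60)&(V>90),(385,195,470,260)); P=plane(c,100); print("cooler@100",cv2.minEnclosingCircle(P),len(P))
save(s,"t1",(220,105,480,315),3)
t=snapshot("side"); save(t,"s1",(180,140,480,370),2.6)
```

```text
tile ((462.6260986328125, 48.661720275878906), (101.58185577392578, 101.808349609375), 72.39772033691406) 2428.0
board ((588.2102661132812, 253.19317626953125), (101.36041259765625, 131.34121704101562), 86.75069427490234) 3187.5
coaster ((609.7401123046875, -84.12897491455078), 51.54740905761719) ((609.824462890625, -84.32681274414062), (99.78166961669922, 101.14002227783203), 21.335269927978516)
cooler@100 ((450.3240661621094, -240.28118896484375), 57.995113372802734) 250
```

View pics/t1.png

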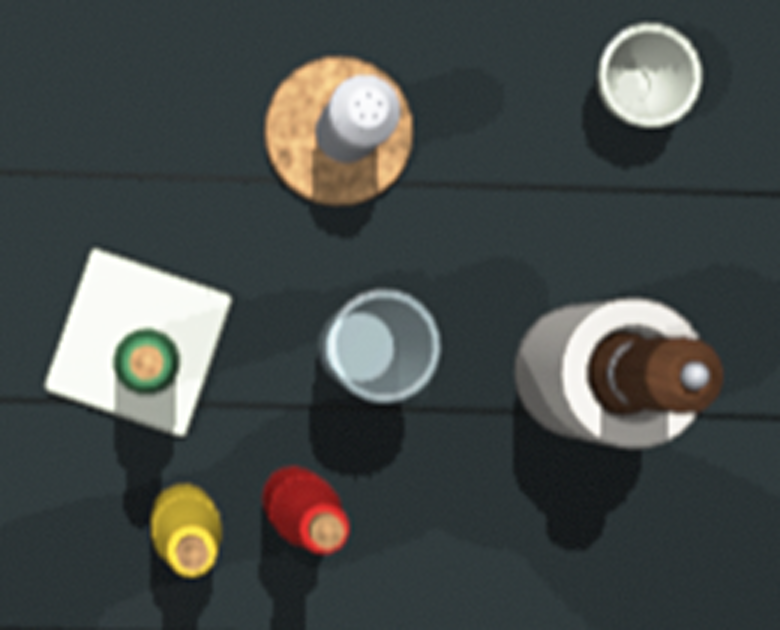

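View pics/s1.png

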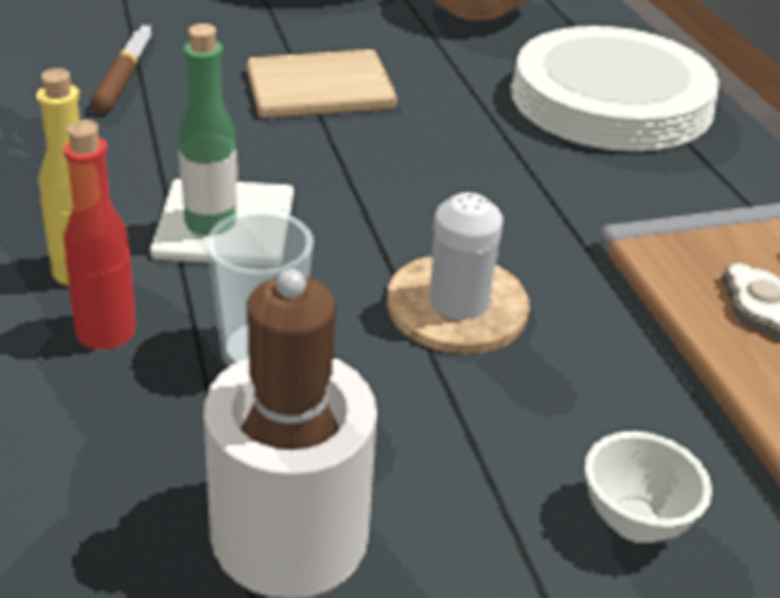

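```bash
cat > tri.py <<'E'
from h import *
def tri(s,a,t,b):
    c1,d1=ray(s,*a);c2,d2=ray(t,*b); A=np.c_[d1,-d2]; k=np.linalg.lstsq(A,c2-c1,rcond=None)[0]
    p,q=c1+k[0]*d1,c2+k[1]*d2; return (p+q)/2,np.linalg.norm(p-q)
E
python3 - <<'E'
from tri import *
s=snapshot("top");t=snapshot("side")
T=lambda u,v:((u+.5)/3-.5+220,(v+.5)/3-.5+105); D=lambda u,v:((u+.5)/2.6-.5+180,(v+.5)/2.6-.5+140)
for n,a,b,z in [("shaker",(366,105),(468,203),93),("cork",(147,362),(202,31),176),("bead",(695,376),(291,284),185),("cooler",(636,373),(290,408),100),("tumbler",(386,346),(261,243),95),("red",(327,530),(84,129),166),("yellow",(192,550),(56,75),166)]:
    p,e=tri(s,T(*a),t,D(*b)); print(n,p.round(1),e.round(1),onz(s,*T(*a),z).round(1))
E
```

```text
shaker [609.2 -88.2  93.5] 2.3 [610.5 -88.6  93. ]
cork [449.4  41.9 175.4] 1.0 [449.9  41.8 176. ]
bead [ 449.3 -255.9  181.6] 0.4 [ 449.5 -254.4  185. ]
cooler [ 449.5 -256.2   98.4] 0.9 [ 449.9 -255.6  100. ]
tumbler [ 462.7 -103.7   93.1] 0.0 [ 462.7 -103.4   95. ]
red [359.6 -59.4 164.9] 0.6 [360.1 -59.2 166. ]
yellow [346.2  14.7 165.6] 2.8 [347.7  14.7 166. ]
```

>>> carry_out --moves '[{"slide":[-15,-9.75,2],"turn":0},{"slide":[-15,-9.75,2],"turn":0},{"slide":[-15,-9.75,2],"turn":0},{"slide":[-30,-19.5,4],"turn":0},{"slide":[-30,-19.5,4],"turn":0},{"slide":[-30,-19.5,4],"turn":0},{"slide":[-30,-19.5,4],"turn":0},{"slide":[-45,-29.2,6],"turn":0},{"slide":[-45,-29.2,6],"turn":0},{"slide":[-45,-29.2,6],"turn":0},{"slide":[-45,-29.2,6],"turn":0},{"slide":[-60.15,-39,7.5],"turn":0},{"slide":[-60.15,-39,7.5],"turn":0},{"slide":[-60.15,-39,7.5],"turn":0},{"slide":[-60.15,-39,7.5],"turn":0},{"slide":[-60.15,-39,7.5],"turn":0},{"slide":[-60.15,-39,7.5],"turn":0}]' --fingers 8.5 --grip_force 40

```text
clock: 2.0
position: [610.2, -88.5, 328.9]
orientation: [-0.57, -3.088, -0.001]
ft_force: [0.2, 0.4, 1.6]
finger_gap: 85.3
finger_force: 0.0
```

>>> carry_out --moves '[{"slide":[0,0,3],"turn":0},{"slide":[0,0,6],"turn":0},{"slide":[0,0,8],"turn":0},{"slide":[0,0,10],"turn":0},{"slide":[0,0,11],"turn":0},{"slide":[0,0,11.6],"turn":0},{"slide":[0,0,11.6],"turn":0},{"slide":[0,0,11.6],"turn":0}]'

```text
clock: 2.8
position: [610.5, -87.7, 215.0]
orientation: [0.567, 3.088, -0.0]
ft_force: [0.3, -1.4, 0.7]
finger_gap: 85.2
finger_force: 0.0
```

Run:
```python
from h import *
import cv2
t=snapshot("side"); save(t,"a",(250,120,470,330),2); save(snapshot("top"),"b",(250,60,430,240),2)
a=cv2.imread("pics/a.png");b=cv2.imread("pics/b.png"); h=max(a.shape[0],b.shape[0]); p=lambda x:cv2.copyMakeBorder(x,0,h-x.shape[0],0,0,0)
cv2.imwrite("pics/ab.png",np.hstack([p(a),p(b)])[:,:800])
```

```text
(no output)
```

View pics/ab.png

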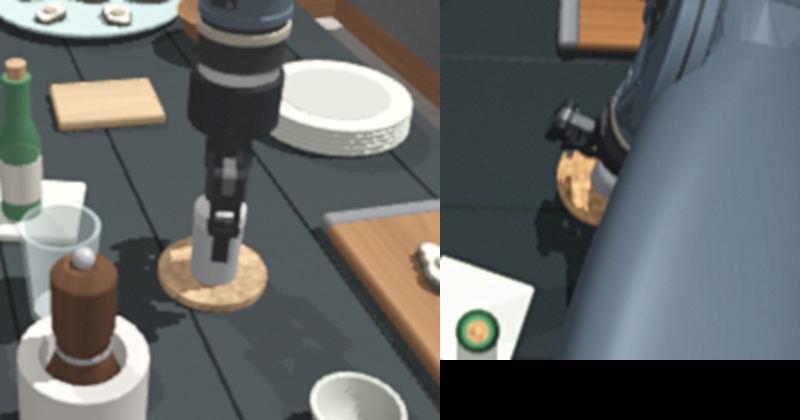

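The side crop shows the near finger (222,220) in front of the shaker (215,240), straddling it cleanly. Closing.

>>> carry_out --moves '[{"slide":[0,0,0]},{"slide":[0,0,0]},{"slide":[0,0,0]},{"slide":[0,0,0]},{"slide":[0,0,0]},{"slide":[0,0,0]},{"slide":[0,0,0]},{"slide":[0,0,0]},{"slide":[0,0,0]},{"slide":[0,0,0]}]' --fingers 3.5 --grip_force 35

```text
$.moves[0]: bad value
```

>>> carry_out --moves '[{"slide":[0,0,-0.5]},{"slide":[0,0,-1.5]},{"slide":[0,0,-3]},{"slide":[0,0,-4.5]},{"slide":[0,0,-6]},{"slide":[0,0,-6.5]},{"slide":[0,0,-6.5]}]'

```text
$.moves[0]: bad value
```

>>> carry_out --moves '[{"slide":[0,0,0],"turn":0},{"slide":[0,0,0],"turn":0},{"slide":[0,0,0],"turn":0},{"slide":[0,0,0],"turn":0},{"slide":[0,0,0],"turn":0},{"slide":[0,0,0],"turn":0},{"slide":[0,0,0],"turn":0},{"slide":[0,0,0],"turn":0},{"slide":[0,0,0],"turn":0},{"slide":[0,0,0],"turn":0}]' --fingers 3.5 --grip_force 35

```text
clock: 3.9
position: [610.3, -88.3, 214.3]
orientation: [0.569, 3.089, -0.002]
ft_force: [-1.7, -4.0, 5.8]
finger_gap: 43.9
finger_force: 36.0
```

>>> carry_out --moves '[{"slide":[0,0,-0.7],"turn":0},{"slide":[0,0,-2],"turn":0},{"slide":[0,0,-4],"turn":0},{"slide":[0,0,-5.5],"turn":0},{"slide":[0.5,1,-6],"turn":0},{"slide":[1.5,3.2,-6],"turn":0},{"slide":[3,6.5,-6],"turn":0},{"slide":[4.5,9.8,-6],"turn":0},{"slide":[6,13,-6],"turn":0},{"slide":[7.5,16.4,-6],"turn":0},{"slide":[9,19.7,-6],"turn":0},{"slide":[10.5,23,-6],"turn":0},{"slide":[12,26.3,-6],"turn":0},{"slide":[13.3,29.1,-6],"turn":0},{"slide":[14,30.6,-6],"turn":0},{"slide":[14.2,31.1,-6],"turn":0},{"slide":[14.2,31.1,-6],"turn":0},{"slide":[14.2,31.1,-6],"turn":0}]'

```text
clock: 5.7
position: [588.3, 252.2, 273.5]
orientation: [-0.57, -3.089, 0.002]
ft_force: [-0.3, -0.1, -2.4]
finger_gap: 43.5
finger_force: 36.0
```

>>> carry_out --moves '[{"slide":[0,0,1],"turn":0},{"slide":[0,0,2.5],"turn":0},{"slide":[0,0,4],"turn":0},{"slide":[0,0,5],"turn":0},{"slide":[0,0,5.3],"turn":0},{"slide":[0,0,5.5],"turn":0},{"slide":[0,0,5.6],"turn":0},{"slide":[0,0,5.6],"turn":0}]'

```text
clock: 6.5
position: [588.4, 253.5, 218.3]
orientation: [0.568, 3.089, 0.001]
ft_force: [-0.4, -1.5, -0.5]
finger_gap: 43.7
finger_force: 36.0
```

>>> carry_out --moves '[{"slide":[0,0,0],"turn":0},{"slide":[0,0,0],"turn":0},{"slide":[0,0,0],"turn":0},{"slide":[0,0,0],"turn":0},{"slide":[0,0,0],"turn":0},{"slide":[0,0,0],"turn":0},{"slide":[0,0,0],"turn":0},{"slide":[0,0,0],"turn":0}]' --fingers 8.5

```text
clock: 7.3
position: [588.1, 253.3, 217.7]
orientation: [-0.568, -3.09, 0.0]
ft_force: [0.4, 1.0, 0.2]
finger_gap: 84.9
finger_force: 0.0
```

>>> carry_out --moves '[{"slide":[0,0,-2],"turn":0},{"slide":[0,0,-6],"turn":0},{"slide":[0,0,-10],"turn":0},{"slide":[0,0,-14],"turn":0},{"slide":[-0.2,-2,-17.2],"turn":0},{"slide":[-0.6,-6,-17.2],"turn":0},{"slide":[-1,-10,-17.2],"turn":0},{"slide":[-1.5,-15,-17.2],"turn":0},{"slide":[-2,-20,-17.2],"turn":0},{"slide":[-2.5,-25,-17.2],"turn":0},{"slide":[-3,-30,-17.2],"turn":0},{"slide":[-3.5,-35,-17.2],"turn":0},{"slide":[-4,-40,-17.2],"turn":0},{"slide":[-4.5,-45,-17.2],"turn":0},{"slide":[-4.9,-49,-17.2],"turn":0},{"slide":[-5.1,-51.5,-17.2],"turn":0},{"slide":[-5.16,-52.44,-17.2],"turn":0},{"slide":[-5.16,-52.44,-17.2],"turn":0},{"slide":[-5.16,-52.44,-17.2],"turn":0}]'

```text
clock: 9.2
position: [450.0, -254.4, 389.8]
orientation: [0.567, 3.09, 0.001]
ft_force: [0.2, 1.1, 0.2]
finger_gap: 85.1
finger_force: 0.0
```

Run:
```python
from h import *
a=snapshot("side"); save(a,"c")
o=observe(); print(o["position"],o["joint_pos"].round(2))
```

```text
[ 450.11279425 -254.05373478  389.81733074] [-0.64  0.02  0.04  1.59  0.   -0.28]
```

View pics/c.png

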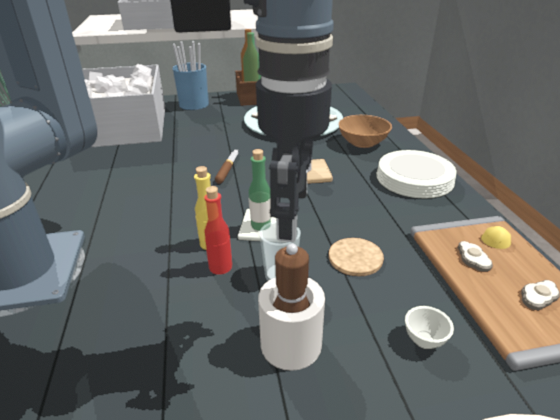

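>>> carry_out --moves '[{"slide":[0,0,2],"turn":0},{"slide":[0,0,4],"turn":0},{"slide":[0,0,6],"turn":0},{"slide":[0,0,8],"turn":0},{"slide":[0,0,8.9],"turn":0},{"slide":[0,0,8.9],"turn":0},{"slide":[0,0,8.9],"turn":0},{"slide":[0,0,8.9],"turn":0}]'

```text
clock: 10.05
position: [450.3, -255.2, 302.3]
orientation: [0.567, 3.088, -0.002]
ft_force: [0.3, 0.5, 0.0]
finger_gap: 85.3
finger_force: 0.0
```

>>> carry_out --moves '[{"slide":[0,0,0],"turn":0},{"slide":[0,0,0],"turn":0},{"slide":[0,0,0],"turn":0},{"slide":[0,0,0],"turn":0},{"slide":[0,0,0],"turn":0},{"slide":[0,0,0],"turn":0},{"slide":[0,0,0],"turn":0},{"slide":[0,0,0],"turn":0},{"slide":[0,0,0],"turn":0},{"slide":[0,0,0],"turn":0}]' --fingers 3.5 --grip_force 45

```text
clock: 11.05
position: [449.9, -255.5, 301.5]
orientation: [0.568, 3.088, -0.002]
ft_force: [-0.8, -2.2, 5.2]
finger_gap: 43.2
finger_force: 46.4
```

>>> carry_out --moves '[{"slide":[0,0,-0.5],"turn":0},{"slide":[0,0,-1],"turn":0},{"slide":[0,0,-2],"turn":0},{"slide":[0,0,-3],"turn":0},{"slide":[0,0,-4],"turn":0},{"slide":[0,0,-5],"turn":0},{"slide":[0,0,-6],"turn":0},{"slide":[0,0,-7],"turn":0},{"slide":[0,0,-8],"turn":0},{"slide":[0,0,-9],"turn":0},{"slide":[0,0,-10],"turn":0},{"slide":[0,0,-11],"turn":0},{"slide":[0,0,-11.5],"turn":0},{"slide":[0,0,-11.5],"turn":0},{"slide":[0,0,-11.5],"turn":0}]'

```text
clock: 12.55
position: [449.8, -255.2, 415.5]
orientation: [-0.568, -3.089, -0.0]
ft_force: [-0.7, -0.1, -2.3]
finger_gap: 42.7
finger_force: 46.1
```

Run:
```python
from h import *
t=snapshot("side"); 
s=snapshot("top"); 
a=t["img"][100:400,180:480]; b=s["img"][90:300,210:490]
b=cv2.copyMakeBorder(b,0,90,0,0,0,value=0) if 0 else np.vstack([b,np.zeros((90,280,3),np.uint8)])
cv2.imwrite("pics/d.png",np.hstack([a,b])[...,::-1])
```

```text
(no output)
```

View pics/d.png

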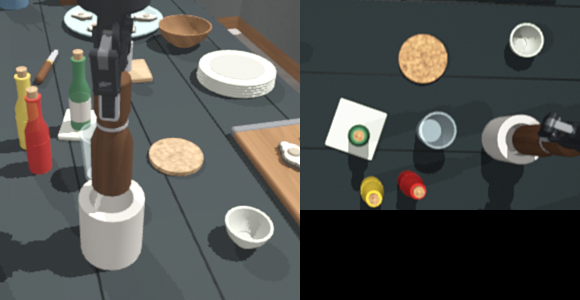

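>>> carry_out --moves '[{"slide":[-0.4,1,0],"turn":0},{"slide":[-1.1,2.7,0],"turn":0},{"slide":[-2,4.9,0],"turn":0},{"slide":[-3,7.3,0],"turn":0},{"slide":[-4,9.8,0],"turn":0},{"slide":[-5,12.2,0],"turn":0},{"slide":[-6,14.6,0],"turn":0},{"slide":[-7,17.1,0],"turn":0},{"slide":[-8,19.5,0],"turn":0},{"slide":[-8.6,21,0],"turn":0},{"slide":[-8.88,21.68,0],"turn":0},{"slide":[-8.88,21.68,0],"turn":0},{"slide":[-8.88,21.68,2],"turn":0},{"slide":[-8.88,21.68,4.5],"turn":0},{"slide":[-8.88,21.68,7],"turn":0},{"slide":[-8.88,21.68,9],"turn":0},{"slide":[-8.88,21.68,10],"turn":0},{"slide":[-8.88,21.68,10.5],"turn":0},{"slide":[-8.88,21.68,10.5],"turn":0}]'

```text
clock: 14.55
position: [609.6, -84.5, 310.6]
orientation: [-0.569, -3.089, 0.0]
ft_force: [-0.8, -0.2, -1.8]
finger_gap: 42.8
finger_force: 46.1
```

>>> carry_out --moves '[{"slide":[0,0,0.4],"turn":0},{"slide":[0,0,0.7],"turn":0},{"slide":[0,0,0.9],"turn":0},{"slide":[0,0,0.95],"turn":0},{"slide":[0,0,0.95],"turn":0}]'

```text
clock: 15.05
position: [610.0, -84.1, 301.5]
orientation: [0.568, 3.089, -0.0]
ft_force: [0.7, -0.5, -2.4]
finger_gap: 43.0
finger_force: 46.2
```

>>> carry_out --moves '[{"slide":[0,0,0.06],"turn":0},{"slide":[0,0,0.12],"turn":0},{"slide":[0,0,0.12],"turn":0}]'

```text
clock: 15.35
position: [610.0, -84.2, 301.5]
orientation: [0.568, 3.088, -0.0]
ft_force: [-1.8, 0.6, 5.3]
finger_gap: 42.9
finger_force: 46.6
```

Contact. Release, then rise.

>>> carry_out --moves '[{"slide":[0,0,0],"turn":0},{"slide":[0,0,0],"turn":0},{"slide":[0,0,0],"turn":0},{"slide":[0,0,0],"turn":0},{"slide":[0,0,0],"turn":0},{"slide":[0,0,0],"turn":0},{"slide":[0,0,0],"turn":0},{"slide":[0,0,0],"turn":0},{"slide":[0,0,-1],"turn":0},{"slide":[0,0,-3],"turn":0},{"slide":[0,0,-5],"turn":0},{"slide":[0,0,-7],"turn":0},{"slide":[0,0,-8.8],"turn":0},{"slide":[0,0,-8.8],"turn":0},{"slide":[0,0,-8.8],"turn":0}]' --fingers 8.5

```text
clock: 16.85
position: [610.1, -84.2, 388.7]
orientation: [0.568, 3.088, -0.0]
ft_force: [0.3, 0.2, -0.7]
finger_gap: 85.0
finger_force: 0.0
```

>>> carry_out --moves '[{"slide":[2,0.6,0],"turn":0},{"slide":[5,1.6,0],"turn":0},{"slide":[8,2.5,0],"turn":0},{"slide":[12,3.7,0],"turn":0},{"slide":[16,5,0],"turn":0},{"slide":[18.5,5.8,0],"turn":0},{"slide":[19.45,6.07,0],"turn":0},{"slide":[19.45,6.07,0],"turn":0},{"slide":[19.45,6.07,0],"turn":0}]'

```text
clock: 17.75
position: [450.2, 41.5, 387.4]
orientation: [-0.569, -3.09, 0.001]
ft_force: [-0.7, -0.3, -0.8]
finger_gap: 85.0
finger_force: 0.0
```

Run:
```python
from h import *
t=snapshot("side"); save(t,"e"); print(observe()["position"])
```

```text
[450.45396282  41.22796226 387.44708351]
```

View pics/e.png

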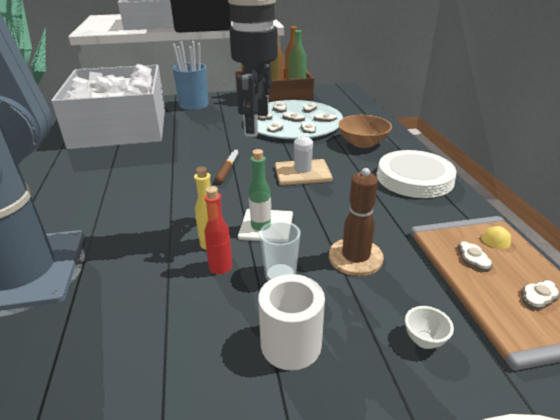

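Mill stands on the coaster (360,255), shaker on the board (303,165), gripper over the green bottle (258,155).

>>> carry_out --moves '[{"slide":[0,0,2],"turn":0},{"slide":[0,0,4],"turn":0},{"slide":[0,0,6],"turn":0},{"slide":[0,0,8],"turn":0},{"slide":[0,0,9],"turn":0},{"slide":[0,0,9],"turn":0},{"slide":[0,0,9],"turn":0}]'

```text
clock: 18.5
position: [450.2, 41.5, 298.4]
orientation: [0.569, 3.089, 0.0]
ft_force: [1.3, 0.6, 1.3]
finger_gap: 85.1
finger_force: 0.0
```

>>> carry_out --moves '[{"slide":[0,0,0],"turn":0},{"slide":[0,0,0],"turn":0},{"slide":[0,0,0],"turn":0},{"slide":[0,0,0],"turn":0},{"slide":[0,0,0],"turn":0},{"slide":[0,0,0],"turn":0},{"slide":[0,0,0],"turn":0},{"slide":[0,0,0],"turn":0},{"slide":[0,0,0],"turn":0},{"slide":[0,0,0],"turn":0},{"slide":[0,0,0],"turn":0},{"slide":[0,0,0],"turn":0},{"slide":[0,0,0],"turn":0},{"slide":[0,0,0],"turn":0}]' --fingers 1.5 --grip_force 45

```text
clock: 19.9
position: [449.9, 41.7, 298.6]
orientation: [0.568, 3.089, -0.001]
ft_force: [-0.9, -2.2, 4.7]
finger_gap: 22.7
finger_force: 44.8
```

>>> carry_out --moves '[{"slide":[0,0,-0.6],"turn":0},{"slide":[0,0,-1.8],"turn":0},{"slide":[0,0,-3.5],"turn":0},{"slide":[0,0,-5.5],"turn":0},{"slide":[0,0,-7.5],"turn":0},{"slide":[0,0,-9.5],"turn":0},{"slide":[0,0,-11.5],"turn":0},{"slide":[0,0,-12.7],"turn":0},{"slide":[0,0,-13],"turn":0},{"slide":[0,0,-13],"turn":0}]'

```text
clock: 20.9
position: [449.8, 41.9, 428.0]
orientation: [0.568, 3.09, 0.0]
ft_force: [-0.8, 0.1, -1.0]
finger_gap: 22.6
finger_force: 44.2
```

>>> carry_out --moves '[{"slide":[-0.3,-0.8,0],"turn":0},{"slide":[-0.9,-2.4,0],"turn":0},{"slide":[-1.8,-4.7,0],"turn":0},{"slide":[-2.8,-7.3,0],"turn":0},{"slide":[-3.8,-10,0],"turn":0},{"slide":[-4.8,-12.6,0],"turn":0},{"slide":[-5.8,-15.2,0],"turn":0},{"slide":[-6.8,-17.8,0],"turn":0},{"slide":[-7.8,-20.5,0],"turn":0},{"slide":[-8.8,-23.1,0],"turn":0},{"slide":[-9.6,-25.2,0],"turn":0},{"slide":[-10.2,-26.8,0],"turn":0},{"slide":[-10.5,-27.5,0],"turn":0},{"slide":[-10.6,-27.8,0],"turn":0},{"slide":[-10.6,-27.8,0],"turn":0},{"slide":[-10.6,-27.8,0],"turn":0}]'

```text
clock: 22.5
position: [449.9, -254.9, 428.1]
orientation: [-0.567, -3.09, -0.001]
ft_force: [-1.3, 0.9, -1.5]
finger_gap: 23.0
finger_force: 44.4
```

Run:
```python
from h import *
t=snapshot("side"); 
s=snapshot("top"); 
a=t["img"][100:400,180:480]; b=s["img"][90:300,210:490]
b=np.vstack([b,np.zeros((90,280,3),np.uint8)])
cv2.imwrite("pics/f.png",np.hstack([a,b])[...,::-1])
```

```text
(no output)
```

View pics/f.png

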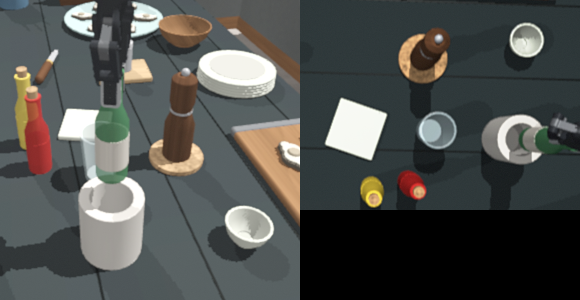

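Bottle hangs upright over the well (side 112,180). Lowering.

>>> carry_out --moves '[{"slide":[0,0,0.7],"turn":0},{"slide":[0,0,2],"turn":0},{"slide":[0,0,3],"turn":0},{"slide":[0,0,4],"turn":0},{"slide":[0,0,5],"turn":0},{"slide":[0,0,6],"turn":0},{"slide":[0,0,7],"turn":0},{"slide":[0,0,8],"turn":0},{"slide":[0,0,9],"turn":0},{"slide":[0,0,10],"turn":0},{"slide":[0,0,11],"turn":0},{"slide":[0,0,11.8],"turn":0},{"slide":[0,0,12.3],"turn":0},{"slide":[0,0,12.6],"turn":0},{"slide":[0,0,12.6],"turn":0},{"slide":[0,0,12.6],"turn":0}]'

```text
clock: 24.2
position: [450.0, -255.8, 302.4]
orientation: [0.568, 3.089, -0.001]
ft_force: [0.2, -0.5, -1.8]
finger_gap: 22.8
finger_force: 44.4
```

>>> carry_out --moves '[{"slide":[0,0,0.1],"turn":0},{"slide":[0,0,0.2],"turn":0},{"slide":[0,0,0.3],"turn":0},{"slide":[0,0,0.4],"turn":0},{"slide":[0,0,0.4],"turn":0}]'

```text
clock: 24.7
position: [449.9, -255.8, 298.6]
orientation: [0.568, 3.089, -0.001]
ft_force: [0.2, 0.0, 1.1]
finger_gap: 23.1
finger_force: 44.6
```

>>> carry_out --moves '[{"slide":[0,0,0.05],"turn":0},{"slide":[0,0,0.05],"turn":0},{"slide":[0,0,0.05],"turn":0}]'

```text
clock: 25.0
position: [450.0, -255.8, 298.6]
orientation: [0.568, 3.089, -0.001]
ft_force: [-1.2, -0.0, 5.9]
finger_gap: 22.8
finger_force: 45.1
```

>>> carry_out --moves '[{"slide":[0,0,0],"turn":0},{"slide":[0,0,0],"turn":0},{"slide":[0,0,0],"turn":0},{"slide":[0,0,0],"turn":0},{"slide":[0,0,0],"turn":0},{"slide":[0,0,0],"turn":0},{"slide":[0,0,0],"turn":0},{"slide":[0,0,0],"turn":0},{"slide":[0,0,0],"turn":0},{"slide":[0,0,0],"turn":0},{"slide":[0,0,-1],"turn":0},{"slide":[0,0,-3],"turn":0},{"slide":[0,0,-5],"turn":0},{"slide":[0,0,-7],"turn":0},{"slide":[0,0,-8.5],"turn":0},{"slide":[0,0,-9.25],"turn":0},{"slide":[0,0,-9.25],"turn":0},{"slide":[0,0,-9.25],"turn":0}]' --fingers 8.5

```text
clock: 26.8
position: [449.8, -255.7, 389.7]
orientation: [-0.568, -3.089, -0.0]
ft_force: [-0.3, -0.4, 0.1]
finger_gap: 84.9
finger_force: 0.0
```

>>> carry_out --moves '[{"slide":[0.2,2,0],"turn":0},{"slide":[0.6,6,0],"turn":0},{"slide":[1,10,0],"turn":0},{"slide":[1.5,15,0],"turn":0},{"slide":[2,20,0],"turn":0},{"slide":[2.5,25,0],"turn":0},{"slide":[3,30,0],"turn":0},{"slide":[3.5,35,0],"turn":0},{"slide":[4,40,0],"turn":0},{"slide":[4.5,45,0],"turn":0},{"slide":[4.9,49,0],"turn":0},{"slide":[5.1,51.5,0],"turn":0},{"slide":[5.2,52.48,0],"turn":0},{"slide":[5.2,52.48,0],"turn":0},{"slide":[5.2,52.48,4],"turn":0},{"slide":[5.2,52.48,8],"turn":0},{"slide":[5.2,52.48,9],"turn":0},{"slide":[5.2,52.48,9],"turn":0}]'

```text
clock: 28.6
position: [587.0, 251.5, 297.3]
orientation: [-0.57, -3.084, 0.005]
ft_force: [0.8, 0.3, -0.4]
finger_gap: 84.9
finger_force: 0.0
```

Run:
```python
from h import *
t=snapshot("side"); save(t,"g"); print(observe()["position"])
```

```text
[587.83781228 252.02832184 300.06893771]
```

View pics/g.png

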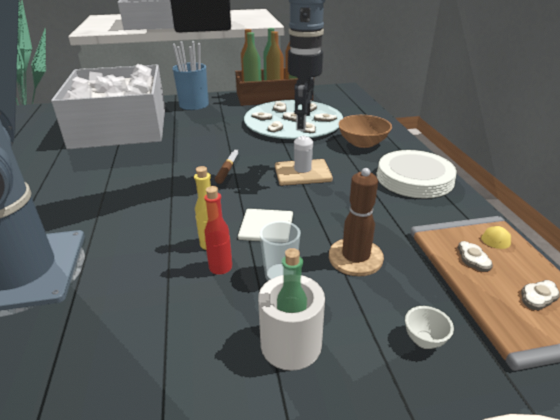

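Bottle stands in the cooler (291,290); gripper is over the shaker on the board (303,155).

>>> carry_out --moves '[{"slide":[0,0,2],"turn":0},{"slide":[0,0,4],"turn":0},{"slide":[0,0,6],"turn":0},{"slide":[0,0,7.5],"turn":0},{"slide":[0,0,8.2],"turn":0},{"slide":[0,0,8.2],"turn":0},{"slide":[0,0,8.2],"turn":0},{"slide":[0,0,8.2],"turn":0}]'

```text
clock: 29.45
position: [588.6, 253.4, 219.7]
orientation: [0.568, 3.087, 0.002]
ft_force: [-0.3, 0.1, -1.0]
finger_gap: 84.8
finger_force: 0.0
```

>>> carry_out --moves '[{"slide":[0,0,0],"turn":0},{"slide":[0,0,0],"turn":0},{"slide":[0,0,0],"turn":0},{"slide":[0,0,0],"turn":0},{"slide":[0,0,0],"turn":0},{"slide":[0,0,0],"turn":0},{"slide":[0,0,0],"turn":0},{"slide":[0,0,0],"turn":0},{"slide":[0,0,0],"turn":0},{"slide":[0,0,0],"turn":0}]' --fingers 3.5 --grip_force 35

```text
clock: 30.45
position: [588.1, 253.2, 218.5]
orientation: [0.568, 3.089, -0.0]
ft_force: [-1.2, -1.7, 5.3]
finger_gap: 43.5
finger_force: 36.1
```

>>> carry_out --moves '[{"slide":[0,0,-0.7],"turn":0},{"slide":[0,0,-2],"turn":0},{"slide":[0,0,-4],"turn":0},{"slide":[0,0,-5.5],"turn":0},{"slide":[0.2,-1,-6],"turn":0},{"slide":[0.6,-3,-6],"turn":0},{"slide":[1.1,-5.7,-6],"turn":0},{"slide":[1.7,-8.8,-6],"turn":0},{"slide":[2.3,-12,-6],"turn":0},{"slide":[2.9,-15.2,-6],"turn":0},{"slide":[3.5,-18.4,-6],"turn":0},{"slide":[4,-21.2,-6],"turn":0},{"slide":[4.3,-22.8,-6],"turn":0},{"slide":[4.45,-23.58,-6],"turn":0},{"slide":[4.45,-23.58,-6],"turn":0},{"slide":[4.45,-23.58,-6],"turn":0}]'

```text
clock: 32.05
position: [462.9, 49.1, 278.1]
orientation: [0.568, 3.089, 0.001]
ft_force: [-0.0, -0.3, -2.0]
finger_gap: 43.1
finger_force: 36.1
```

>>> carry_out --moves '[{"slide":[0,0,0.7],"turn":0},{"slide":[0,0,2],"turn":0},{"slide":[0,0,3.5],"turn":0},{"slide":[0,0,5],"turn":0},{"slide":[0,0,5.8],"turn":0},{"slide":[0,0,6.1],"turn":0},{"slide":[0,0,6.3],"turn":0},{"slide":[0,0,6.4],"turn":0},{"slide":[0,0,6.4],"turn":0}]'

```text
clock: 32.95
position: [462.9, 48.7, 214.7]
orientation: [0.568, 3.088, 0.0]
ft_force: [-0.0, 0.5, -1.8]
finger_gap: 43.3
finger_force: 36.1
```

>>> carry_out --moves '[{"slide":[0,0,0.05],"turn":0},{"slide":[0,0,0.1],"turn":0},{"slide":[0,0,0.1],"turn":0}]'

```text
clock: 33.25
position: [463.1, 48.6, 214.4]
orientation: [0.568, 3.088, 0.0]
ft_force: [-1.8, -0.4, 5.9]
finger_gap: 43.4
finger_force: 36.6
```

Contact. Release, rise and move clear of everything.

>>> carry_out --moves '[{"slide":[0,0,0],"turn":0},{"slide":[0,0,0],"turn":0},{"slide":[0,0,0],"turn":0},{"slide":[0,0,0],"turn":0},{"slide":[0,0,0],"turn":0},{"slide":[0,0,0],"turn":0},{"slide":[0,0,0],"turn":0},{"slide":[0,0,0],"turn":0},{"slide":[0,0,-1],"turn":0},{"slide":[0,0,-4],"turn":0},{"slide":[0,0,-8],"turn":0},{"slide":[0,0,-12],"turn":0},{"slide":[0,0,-16],"turn":0},{"slide":[2,4,-18],"turn":0},{"slide":[4,8,-18],"turn":0},{"slide":[7,14,-18],"turn":0},{"slide":[10,20,-18],"turn":0},{"slide":[13,26,-18],"turn":0},{"slide":[13,26,-18],"turn":0},{"slide":[13,26,-18],"turn":0}]' --fingers 8.5

```text
clock: 35.25
position: [432.1, 342.8, 392.9]
orientation: [-0.557, -3.091, -0.004]
ft_force: [-0.8, 0.6, -0.0]
finger_gap: 85.0
finger_force: 0.0
```

Run:
```python
from h import *
t=snapshot("side"); s=snapshot("top"); 
a=t["img"][100:400,150:480]; b=s["img"][60:300,70:490]
b=np.vstack([b,np.zeros((60,420,3),np.uint8)])
cv2.imwrite("pics/z.png",np.hstack([a,b])[...,::-1])
```

```text
(no output)
```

View pics/z.png

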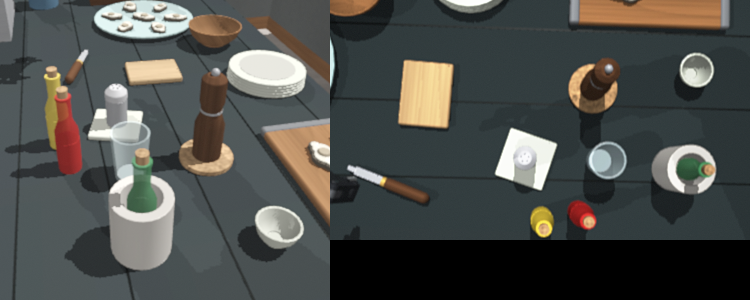

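The shaker stands on the tile (524,157), mill on the coaster and bottle in the cooler, all upright and with the other things unmoved.

```bash
python3 -c "
from h import *
s=snapshot('top');print(onz(s,345.5,128.5,185),onz(s,524-330+70,217,93),observe()['qd'].round(3));print(hand_in())"
```

```text
[609.93028505 -78.8168987  185.        ] [464.37949524  50.85309446  93.        ] [-0.034 -0.018 -0.015 -0.001 -0.001  0.   ]
the job is handed in; nothing more can be done
None
```

The job is handed in at about 35 s: the pepper mill is on the cork coaster, the salt shaker on the tile and the vinegar bottle on the cooler floor. All three are upright and released, and the glass, dish and knife look unmoved in the final pictures; a rough last reading put the mill's top about 5 mm off the coaster centre, which I didn't refine.

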